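Deflask a plaster cast from a clamped denture flask

ROBOT

A 7-joint arm with a two-finger parallel gripper is mounted at the origin on a cart in front of the work surface, level with it; the furniture and walls round the work are solid. World frame = base frame: x ahead of the robot, y to its left, z up, the work surface at z = 0. Lengths are in m, angles in rad, forces in N, time in s.
With the tool pointing down it reaches from about 0.4 to 0.9 m from the base axis. Payload 5.5 kg.
Tool frame: the origin (TCP) lies midway between the tips of the shut fingers; the grasp point (between the pads) lies 19 mm behind it; z points along the fingers, y is the line along which they close (so a half turn about z gives the same grasp; the last joint's range is limited). The gripper opens to 92 mm and grips with 3 to 60 N. Pads are 19 mm wide; open, the fingers measure 130 mm over their backs; the gripper's body (75 mm by 190 mm) begins 47 mm behind the grasp point.
Start: joints at [1.55, 0.501, -0.427, 1.55, 0.221, 1.138, -0.21], TCP at [0.182, -0.624, 0.227] pointing down, gripper open.
Joint ranges: [-2.88, 2.88], [-0.31, 2.03], [-1.54, 1.56], [0.2, 2.42], [-1.41, 4.55], [0.19, 2.02], [-2.57, 2.57]. Speed limits (rad/s): [2.57, 2.57, 3.14, 3.14, 3.14, 3.14, 3.14].

INTERFACE

Orientations are given as a rotation vector (axis times angle).
In Python, from rig import env gives the robot as it stands.
- The arm moves only by the tool hand_motion, called after "Request:" as name(argument=value, ...) on one line, values as JSON. Schema: {"type":"object","properties":{"steps":{"type":"array","items":{"type":"array","prefixItems":[{"type":"array","items":{"type":"number"},"minItems":3,"maxItems":3},{"type":"array","items":{"type":"number"},"minItems":3,"maxItems":3},{"type":"number"}],"minItems":3,"maxItems":3},"minItems":1,"maxItems":5},"force":{"type":"number"},"only":{"type":"string"},"quiet":{"type":"boolean"},"lines":{"type":"string"}},"required":["steps"],"additionalProperties":false}. steps is a list of rows, 1 to 5 of them, each written [[rx, ry, rz], [dx, dy, dz], opening]: a rotation vector rx, ry, rz in units of 0.05 rad, then dx, dy, dz in shares of the most that a row can go, 1 being 50 mm, then the opening from 0.0 (shut) to 1.0 (fully open); each row shifts and turns the commanded pose from where the row before left it, along the tool's axes as they then stand; what a row does not reach is not made up. A row lasts 1/10 s, in which the tool goes at most 0.05 m and 0.15 rad, less where a joint would pass 70% of its speed; a pose out of reach is approached as far as the arm can. The fingers move at their own pace and stop on an object; force is the grip in N (left out, the last holds). Time passes only in rows, so rows that do not move let the fingers close. The tool returns the time, the measured TCP pose, the force, the opening and the grip force at its end. only (a regular expression) keeps the lines of the reply that match it, lines (a string "A,B") keeps lines A to B, and quiet returns only ok. Input that does not fit is refused with a message, and nothing moves.
- env.sense(): the state, without advancing time (a new reading comes with each control period).
- env.get_image(name): name is "scene" or "top" or "wrist"; returns a dict with "frame" (384x512x3 uint8, red, green, blue), "mtx" (3x3 intrinsics, pixels), "eye" and "orientation" of the camera in the world. Camera axes: x right, y up, looking along -z (the intrinsics and any distortion apply to the point x, -y, -z); pixel columns grow to the right and rows downward; lengths in m; the calibration is good to about 2 mm. A picture is of the moment at which its call begins. There is no depth.
- env.close_job(): hands the job in; it is judged then, once.
The state is a dict: "time_s": time; "qpos": joint angles; "joint_vel": joint speeds; "joint_torque": joint torques, N m; "eef_pos": TCP position; "ee_rot": TCP orientation; "force": force on the tool from outside, world axes, zero at the start; "torque": the same for the moment, N m; "finger_gap": opening from 0.0 (shut) to 1.0 (fully open); "finger_force": force on a finger pad.
Only numpy, scipy, OpenCV 4.12 (cv2) and the standard library are available. Lean on these libraries where they do the work, as an engineer would, in place of code of your own. Each camera call takes 0.05 s, during which the arm holds its last target. There are 200 camera calls.

TASK

Deflask the plaster cast: swing the clamp's bail all the way back off the denture flask, take off the lid and then the middle ring, and lay these two flat and side by side in the steel tray, the lid with its rib up. Then lift the cast out of the base half and stand it upright, wholly on the free half of the white tile, beside the cast that already stands there. Keep the cast upright throughout, and do not knock that other cast or anything else on the bench out of place.

Things in the scene. Friction and masses are not known exactly. Their poses are not given: they have to be found in the camera images.
- clamp: Fixed steel flask clamp. Origin at the centre of the underside of its bed, on the bench; z up, y along the bail's hinge line, x towards the side to which the bail drops back. Bed 124 (x) x 176 (y) x 12 mm; hinge cheeks out to y = +-91 mm, 36 mm high. On it, fixed, sits the grey base half of the flask, 100 x 122 mm, rim at z = 36 mm. Cast, ring and lid nest on it.
- seat (a point): Centre of the floor of the seat, 60 (x) x 72 (y) mm and 4 mm deep, in the base half's plaster filling: 32 mm above the clamp's origin. Two brass guide pins, 7 mm thick, stand 14 mm up from the base half's rim at x = 0, y = +-52 mm in the clamp's frame.
- bail (a joint): Angle of the bail in rad: about 0 upright over the lid, 1.6 fully back, level behind the flask. A U-shaped steel bow, legs at y = +-72 mm, turning about the clamp's y axis at x = 0, z = 24 mm: at angle a its crossbar is at x = 86 sin a, z = 24 + 86 cos a mm (clamp frame). Light friction holds it near upright; past about 0.6 rad towards +x it drops back to its stop by itself.
- bail_bar (a point): Middle of the bail's crossbar (on its axis). The bar is round, 12 mm thick over its middle 70 mm and 10 mm beyond, straight for 124 mm along the clamp's y. Upright it bars the lid, whose rib (50 mm long) lies 1.5 mm below it.
- lid: Lid of the flask, dark grey metal, 0.2 kg: a plate 100 (x) x 122 (y) x 8 mm on a spigot 76 x 82 x 5 mm that sits in the ring's bore. Origin at the centre of the spigot's underside, z up; plate from z = 5 to 13 mm; on its middle a lifting rib 12 (x) x 50 (y) mm up to z = 29.5 mm: grip it across its 12 mm.
- ring: Middle ring, dark grey metal lined with plaster, 0.26 kg: a frame 100 (x) x 122 (y) x 42 mm, bore 80 x 86 mm, so side walls (x = +-45 mm) are 10 mm thick, end walls (y = +-52 mm) 18 mm. Origin at the centre of its underside, z up. 10 mm holes in the end walls sit over the guide pins: lift straight up 15 mm first. Pinch a side wall, at most 14 mm deep, to clear the cast inside.
- cast: White plaster cast of a jaw, 0.07 kg, 29 mm high, 66 mm wide, teeth up; hidden in the flask at the start, its foot in the seat. Origin on its underside, z up. The foot, upright for 15 mm, has a 60 mm flat back and, parallel and 54 mm from it, a 29 mm flat front: grip across these, along the direction 110 deg from x towards y (front to back), centred on x = 3, y = -3 mm.
- tray: Fixed shallow stainless tray, empty. Origin at the centre of its underside, z up, x along its length. Outside 262 (x) x 160 (y) mm, 20 mm high, inside 256 x 154 mm, floor 3 mm thick. Lid and ring fit side by side with their 100 mm sides along its length.
- tile: Fixed glazed white tile, 200 (x) x 100 (y) x 8 mm. Origin at the centre of its underside, z up. The finished cast stands on its +x half; its -x half is free.
- cast_done: The yellowish cast that already stands on the tile's +x half, 66 x 68 x 29 mm. Origin at the centre of its underside. Leave it where it is.
- dropper: Bystander: small brown bottle with a black cap, 40 mm across, 62 mm high. Origin at the centre of its underside.
- pot: Bystander: small white pot with a red lid, 41 mm across, 44 mm high. Origin at the centre of its underside.
- wax_red: Bystander: red stick of wax lying flat, 9 mm thick, 43 x 83 mm over all. Origin at the centre of its underside.
- wax_pink: Bystander: pink stick of wax lying flat, 9 mm thick, 36 x 85 mm over all. Origin at the centre of its underside.
- spatula: Bystander: plaster spatula with a wooden handle lying flat, 47 x 218 x 14 mm. Origin at the centre of its underside.
- carver: Bystander: thin black-handled wax carver lying flat, 60 x 144 x 8 mm. Origin at the centre of its underside.
- brush: Bystander: short wooden brush lying flat, 72 x 134 x 9 mm. Origin at the centre of its underside.

How it is judged:
By the outcome, as a careful person would: the job done as asked, in the order asked, and still so for the second after the job is handed in, with the robot touching nothing.
It also fails if it takes over 70 s, if anything falls off the work surface, if the arm or the gripper's body presses on something with over 40 N, if the wrist force passes 120 N, or if a joint passes its speed limit or range.

## Working session

There is one attempt and no reset: what is moved stays moved. The work goes in short steps, Python scripts to look and compute and a tool call to move; the robot and the scene stay as the last step left them, time stands still between calls to the robot, and variables do not carry over. Pictures are saved under pics/ and viewed, at most 10 in all, crops included, and the job is handed in when it is done.

```bash
ls; mkdir -p pics
```

Run:
```python
from rig import env
import cv2,numpy as np
s=env.sense();print({k:np.round(v,3) for k,v in s.items()})
for n in["scene","top","wrist"]:
    d=env.get_image(n);cv2.imwrite(f"pics/{n}0.png",d["frame"][...,::-1]);print(n,{k:(np.round(v,4).tolist() if k!="frame" else v.shape) for k,v in d.items()})
a=cv2.imread("pics/scene0.png");b=cv2.imread("pics/top0.png")
```

```text
pics
rig.py
{'time_s': np.float64(0.0), 'qpos': array([ 1.55 ,  0.502, -0.427,  1.551,  0.221,  1.138, -0.21 ]), 'joint_vel': array([ 0.001, -0.   ,  0.002,  0.002, -0.   ,  0.001,  0.001]), 'joint_torque': array([ 1.0000e-03, -5.6660e+01, -5.8160e+00, -2.7912e+01, -6.9000e-02,
        3.1000e-02,  0.0000e+00]), 'eef_pos': array([ 0.182, -0.623,  0.226]), 'ee_rot': array([-3.108, -0.444,  0.   ]), 'force': array([-0.159,  0.141,  0.425]), 'torque': array([ 0.026,  0.071, -0.004]), 'finger_force': np.float64(0.0), 'finger_gap': np.float64(0.998)}
scene {'frame': (384, 512, 3), 'mtx': [[364.2251, 0.0, 257.1247], [0.0, 364.2251, 188.3772], [0.0, 0.0, 1.0]], 'eye': [-0.174, 0.4432, 0.6471], 'orientation': [0.5529, -1.0544, -1.9094]}
top {'frame': (384, 512, 3), 'mtx': [[401.818, 0.0, 259.7443], [0.0, 401.818, 187.7186], [0.0, 0.0, 1.0]], 'eye': [0.2927, -0.0152, 1.2616], 'orientation': [0.1737, -0.164, -1.5649]}
wrist {'frame': (384, 512, 3), 'mtx': [[265.9556, 0.0, 253.8192], [0.0, 265.9556, 190.1227], [0.0, 0.0, 1.0]], 'eye': [0.2481, -0.6041, 0.3835], 'orientation': [-0.2233, 0.169, -1.2784]}
```
Run:
```python
import cv2
for n in["scene","top"]:
    cv2.imwrite(f"pics/{n}0b.png",cv2.resize(cv2.imread(f"pics/{n}0.png"),(800,600),interpolation=cv2.INTER_CUBIC))
```

View pics/top0b.png

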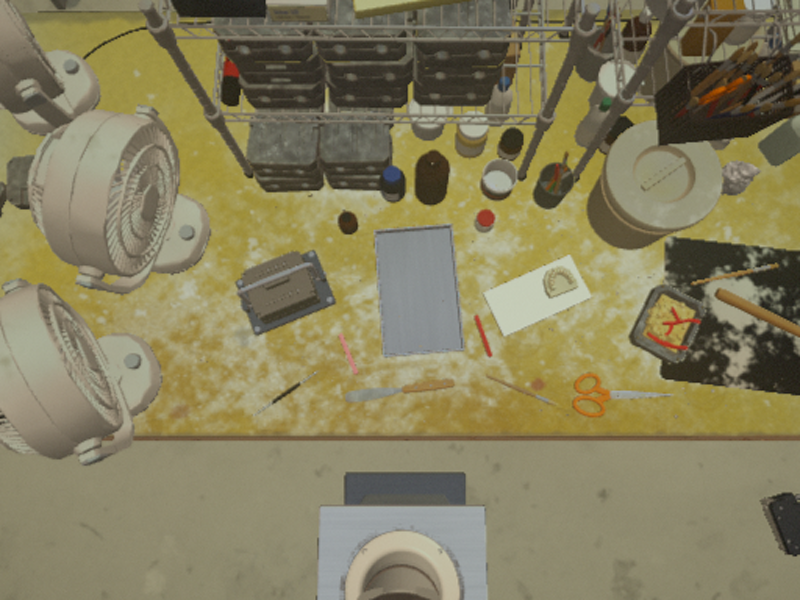

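View pics/scene0b.png

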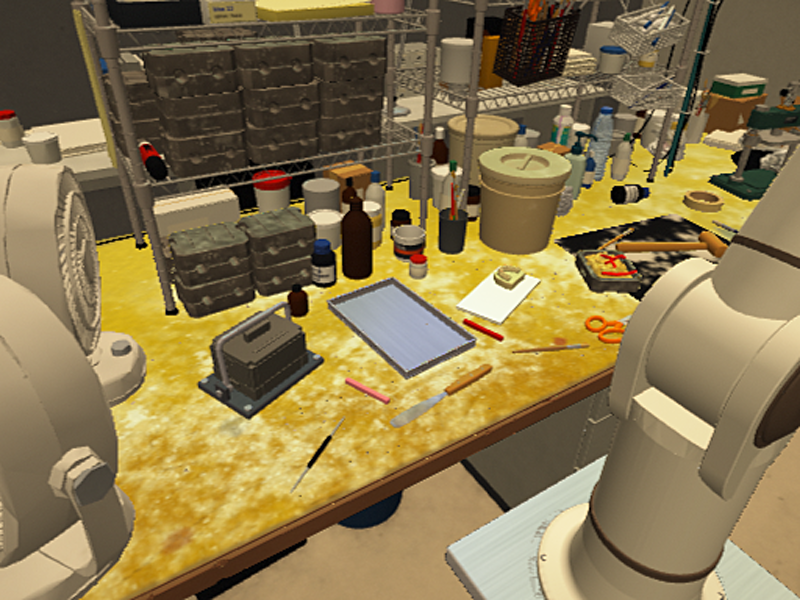

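The top picture (800-wide scale) shows the clamp at about (285,290), the tray corners (375,230), (450,226), (462,350), (385,355), the tile at (537,295) with the done cast at (560,283), and the pink wax at (348,353). The scene view shows the bail leaning to the left of the lid.

Create h.py:
```python
import numpy as np,cv2,pickle,os
from scipy.spatial.transform import Rotation as R
F=np.diag([1,-1,-1.])
def snap(n,name):
    from rig import env
    d=env.get_image(n);pickle.dump(d,open(f"pics/{name}.pkl","wb"));cv2.imwrite(f"pics/{name}.png",d["frame"][...,::-1]);return d
def load(name): return pickle.load(open(f"pics/{name}.pkl","rb"))
def ray(d,uv):
    uv=np.atleast_2d(np.float64(uv))
    c=np.linalg.solve(d["mtx"],np.c_[uv,np.ones(len(uv))].T).T@F
    return R.from_rotvec(d["orientation"]).apply(c)
def onz(d,uv,z):
    r=ray(d,uv);e=np.array(d["eye"]);return e+r*((z-e[2])/r[:,2])[:,None]
def proj(d,P):
    c=R.from_rotvec(d["orientation"]).inv().apply(np.atleast_2d(P)-d["eye"])@F
    p=c@np.array(d["mtx"]).T;return p[:,:2]/p[:,2:]
def tri(obs):
    A=np.zeros((3,3));b=np.zeros(3);
    for d,uv in obs:
        r=ray(d,uv)[0];r/=np.linalg.norm(r);M=np.eye(3)-np.outer(r,r);A+=M;b+=M@d["eye"]
    p=np.linalg.solve(A,b);return p,[np.linalg.norm(np.cross(ray(d,uv)[0]/np.linalg.norm(ray(d,uv)[0]),p-d["eye"])) for d,uv in obs]
def crop(name,u0,v0,w,h,s,out):
    im=cv2.imread(f"pics/{name}.png")[v0:v0+h,u0:u0+w];cv2.imwrite(f"pics/{out}.png",cv2.resize(im,None,fx=s,fy=s,interpolation=cv2.INTER_CUBIC))
def toolmove(target,rv=None,cur=None):
    "shift in tool axes from the current pose to target"
    from rig import env
    s=env.sense();T=R.from_rotvec(s["ee_rot"]);d=T.inv().apply(np.array(target)-s["eef_pos"])
    r=np.zeros(3) if rv is None else (T.inv()*R.from_rotvec(rv)).as_rotvec()
    return np.round(d,4),np.round(r,4)
```

Run:
```python
from h import *
d=snap("top","t1");s=512/800
for n,p,z in[("tray",[(375,230),(450,226),(462,350),(385,355)],.02),("tile",[(485,291),(573,255),(592,298),(505,336)],.008),("clamp",[(236,285),(316,250),(335,300),(255,333)],.012),("bar",[(245,290),(312,265)],.11),("items",[(348,353),(348,222),(485,220),(560,283),(400,392),(483,335)],.01)]:
    print(n,np.round(onz(d,np.array(p)*s,z),3)[:,:2].tolist())
d=load("t1");e=R.from_rotvec(np.array([-.2233,.169,-1.2784]));
from rig import env
S=env.sense();T=R.from_rotvec(S["ee_rot"]);print(T.as_matrix().round(3))
print("cam in tool",T.inv().apply(np.array([.2481,-.6041,.3835])-S["eef_pos"]).round(4),T.inv().apply(e.apply([0,0,-1])).round(3),T.inv().apply(e.apply([0,1,0])).round(3))
```

```text
tray [[0.698, 0.056], [0.707, -0.099], [0.449, -0.119], [0.439, 0.034]]
tile [[0.571, -0.169], [0.647, -0.353], [0.556, -0.387], [0.478, -0.207]]
clamp [[0.584, 0.34], [0.658, 0.179], [0.552, 0.137], [0.484, 0.296]]
bar [[0.551, 0.295], [0.599, 0.17]]
items [[0.444, 0.108], [0.719, 0.114], [0.723, -0.173], [0.587, -0.323], [0.367, 0.004], [0.48, -0.163]]
[[ 0.96   0.28  -0.   ]
 [ 0.28  -0.96   0.001]
 [ 0.    -0.001 -1.   ]]
cam in tool [ 0.069  -0.0004 -0.1574] [-0.258  0.     0.966] [ 0.966 -0.001  0.258]
```

Add to h.py:
```python
def down(yaw): return R.from_euler("z",yaw,degrees=True)*R.from_matrix(np.diag([1,-1,-1.]))
def plan(target,yaw,n,start=None):
    "print the n equal world steps as rows in tool axes (dec. rounded)"
    from rig import env
    if start is None:
        s=env.sense();p=np.array(s["eef_pos"]);T=R.from_rotvec(s["ee_rot"])
    else: p,T=start
    G=down(yaw);dr=(G*T.inv()).as_rotvec();out=[]
    for k in range(n):
        step=(np.array(target)-p)/(n-k);tr=T.inv().apply(step).round(3)
        q=(T.inv()*(R.from_rotvec((G*T.inv()).as_rotvec()/(n-k))*T)).as_rotvec().round(3)
        p=p+T.apply(tr);T=T*R.from_rotvec(q);out.append(" ".join(f"{v:g}" for v in [*q,*tr]))
    for i in range(0,n,5): print("; ".join(out[i:i+5]))
```

Run:
```python
from h import *
plan([.45,-.2,.32],65,10)
plan([.55,.22,.3],114,10,(np.array([.45,-.2,.32]),down(65)))
```

```text
-0 -0 -0.085 0.038 -0.033 -0.009; -0 -0 -0.085 0.04 -0.03 -0.009; -0 -0 -0.085 0.043 -0.026 -0.009; -0 -0 -0.085 0.045 -0.023 -0.01; -0 -0 -0.085 0.046 -0.019 -0.009
-0 -0 -0.085 0.048 -0.015 -0.01; -0 -0 -0.085 0.049 -0.01 -0.009; -0 -0 -0.085 0.05 -0.006 -0.01; -0 -0 -0.085 0.05 -0.002 -0.009; -0.001 -0.001 -0.086 0.05 0.001 -0.01
0 0 -0.086 0.042 -0.009 0.002; 0 0 -0.085 0.043 -0.005 0.002; 0 0 -0.086 0.043 -0.001 0.002; 0 0 -0.085 0.043 0.002 0.002; 0 0 -0.086 0.043 0.006 0.002
0 0 -0.085 0.042 0.01 0.002; 0 0 -0.086 0.041 0.013 0.002; 0 0 -0.085 0.04 0.017 0.002; 0 0 -0.086 0.038 0.02 0.002; 0 0 -0.085 0.037 0.023 0.002
```

Careful with the scale: shifts go in shares of 50 mm and turns go in units of 0.05 rad. That gives: 0.046 m is 0.92, 0.045 m is 0.9, -0.085 rad is -1.7.

Request:
hand_motion(steps=[[[0, 0, -1.7], [0.76, -0.66, -0.18], 1], [[0, 0, -1.7], [0.8, -0.6, -0.18], 1], [[0, 0, -1.7], [0.86, -0.52, -0.18], 1], [[0, 0, -1.7], [0.9, -0.46, -0.2], 1], [[0, 0, -1.7], [0.92, -0.38, -0.18], 1]])

```text
time_s: 0.7
eef_pos: [0.3142, -0.4143, 0.2722]
ee_rot: [2.944, 1.095, -0.0]
force: [1.1, 0.6, 0.4]
finger_gap: 1.0
finger_force: 0.0
```

Request:
hand_motion(steps=[[[0, 0, -1.7], [0.92, -0.3, -0.2], 1], [[0, 0, -1.7], [0.94, -0.2, -0.18], 1], [[0, 0, -1.7], [0.96, -0.12, -0.2], 1], [[0, 0, -1.7], [0.96, -0.04, -0.18], 1], [[0, 0, -1.7], [0.96, 0.02, -0.2], 1]])

```text
time_s: 1.2
eef_pos: [0.4415, -0.2101, 0.3203]
ee_rot: [2.647, 1.691, -0.001]
force: [0.7, -0.3, -0.9]
finger_gap: 1.003
finger_force: 0.0
```

```bash
python3 -c "
from h import *
snap('wrist','w1')"
```

Request:
hand_motion(steps=[[[0, 0, -1.72], [0.84, -0.18, 0.04], 1], [[0, 0, -1.7], [0.86, -0.1, 0.04], 1], [[0, 0, -1.72], [0.86, -0.02, 0.04], 1], [[0, 0, -1.7], [0.86, 0.04, 0.04], 1], [[0, 0, -1.72], [0.86, 0.12, 0.04], 1]])

```text
time_s: 1.75
eef_pos: [0.4907, -0.0007, 0.3098]
ee_rot: [2.228, 2.214, -0.001]
force: [1.4, -0.1, 0.5]
finger_gap: 1.001
finger_force: 0.0
```

```bash
python3 -c "
from h import *
snap('wrist','w2')"
```

Request:
hand_motion(steps=[[[0, 0, -1.7], [0.84, 0.2, 0.04], 1], [[0, 0, -1.72], [0.82, 0.26, 0.04], 1], [[0, 0, -1.7], [0.8, 0.34, 0.04], 1], [[0, 0, -1.72], [0.76, 0.4, 0.04], 1], [[0, 0, -1.7], [0.74, 0.46, 0.04], 1]])

```text
time_s: 2.3
eef_pos: [0.5415, 0.209, 0.2993]
ee_rot: [1.71, 2.635, -0.001]
force: [-0.2, -0.2, 1.2]
finger_gap: 1.002
finger_force: 0.0
```

```bash
python3 -c "
from h import *
d=snap('wrist','w3')
from rig import env
print(d['eye'],proj(d,env.sense()['eef_pos']),[R.from_rotvec(env.sense()['ee_rot']).as_matrix().round(3)])
im=np.vstack([cv2.resize(cv2.imread(f'pics/w{i}.png'),(400,300)) for i in (1,2)])
cv2.imwrite('pics/w3b.png',cv2.resize(cv2.imread('pics/w3.png'),(800,600),interpolation=cv2.INTER_CUBIC));cv2.imwrite('pics/w12.png',im)"
```

```text
[0.51394479 0.27206631 0.45702175] [[257.69424175 217.76896461]] [array([[-0.42 ,  0.908,  0.   ],
       [ 0.908,  0.42 ,  0.007],
       [ 0.006,  0.003, -1.   ]])]
```

View pics/w3b.png

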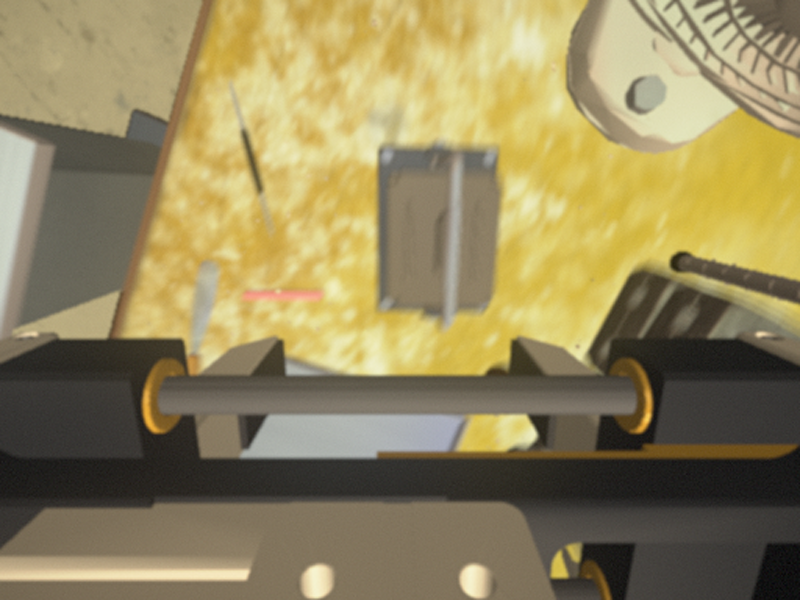

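The wrist view (800-wide scale) shows the clamp seen end-on: bed corners near (378,147) and (498,147), the rib at about x=440 and the bar at about x=455, so the bar stands to the right of (or higher than) the rib. I'll magnify it.

Run:
```python
from h import *
def c(n,u,v,w,h,s): return cv2.resize(cv2.imread(f"pics/{n}.png")[v:v+h,u:u+w],None,fx=s,fy=s,interpolation=cv2.INTER_CUBIC)
m=np.hstack([c("w3",230,85,100,120,5),np.vstack([c("t1",145,150,75,75,4),c("scene0",120,180,100,100,3)])])
print(m.shape);cv2.imwrite("pics/m1.png",m)
```

```text
(600, 800, 3)
```

View pics/m1.png

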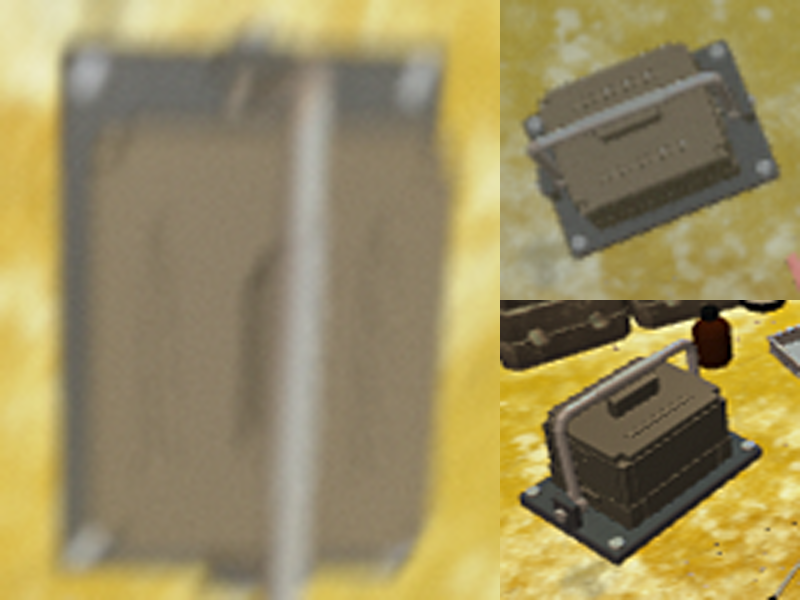

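The bail leans a little away from the robot, with its bar beside and above the rib. I'll fit the clamp's pose and the bail angle on all three views.

Create fit.py:
```python
from h import *
from scipy.optimize import least_squares
V={n:load(n) for n in("w3","t1")};V["s"]=dict(V["t1"],mtx=np.array([[364.2251,0,257.1247],[0,364.2251,188.3772],[0,0,1]]),eye=np.array([-.174,.4432,.6471]),orientation=np.array([.5529,-1.0544,-1.9094]))
C=lambda a,b:[.062*a,.088*b,.012]
# +x clamp = away from robot (hyp.), +y = left
obs=[("w3",(243,94.6),C(-1,1)),("w3",(318,95.4),C(1,1)),("w3",(243.6,199.4),C(-1,-1)),
("t1",(199.5,160.5),C(1,-1)),("t1",(214.5,193),C(-1,-1)),("t1",(165,213.75),C(-1,1)),
("s",(126.7,245.7),C(1,1)),("s",(159.3,267.3),C(-1,1)),("s",(206.7,230),C(-1,-1))]
bar=[("w3",(292.6,99)),("w3",(287.6,199)),("t1",(153.75,187)),("t1",(198.75,169.5)),("s",(140.7,217.3)),("s",(183.3,195))]
def W(p,P): return R.from_euler("z",p[3]).apply(P)+p[:3]
def f(p):
    r=[proj(V[n],W(p,q))[0]-uv for n,uv,q in obs]
    r+=[proj(V[n],W(p,[p[4],p[6+i],p[5]]))[0]-uv for i,(n,uv) in enumerate(bar)]
    return np.concatenate(r)
s=least_squares(f,[.57,.238,0,.42,0,.11,.06,-.06,.06,-.06,.06,-.06],loss="soft_l1")
p=s.x;print("xyz yaw",p[:3].round(4),np.degrees(p[3]).round(2),"bar x,z",p[4:6].round(4),p[6:].round(3));print(f(p).reshape(-1,2).round(1).tolist())
for n,uv in[("t1",((632)/1,0))]:pass
```

```bash
python3 fit.py
```

```text
xyz yaw [ 0.5719  0.2421 -0.008 ] 23.38 bar x,z [0.0061 0.1087] [ 0.076 -0.056  0.068 -0.075  0.061 -0.079]
[[-0.9, 0.7], [1.1, 0.8], [-1.6, 0.5], [0.9, -1.6], [0.2, 0.1], [-1.9, 1.1], [-2.9, 1.3], [-1.8, 0.4], [-0.6, -0.0], [-0.4, -0.0], [-0.1, -0.0], [-0.2, -0.5], [-0.4, -1.6], [0.7, 2.6], [-0.5, -1.1]]
```

To row units: -0.03 m is -0.6, 0.03 m is 0.6.

Request:
hand_motion(steps=[[[0, 0, 0], [-0.6, 0, 0.6], 0], [[0, 0, 0], [-0.6, 0, 0.6], 0], [[0, 0, 0], [0, 0, 0], 0], [[0, 0, 0], [0, 0, 0], 0]], force=20)

```text
time_s: 2.75
eef_pos: [0.5651, 0.1518, 0.2387]
ee_rot: [-1.715, -2.63, 0.002]
force: [-0.6, 1.1, 0.5]
finger_gap: 0.7
finger_force: 0.0
```

```bash
python3 -c "
from h import *
snap('wrist','w4')"
```

Request:
hand_motion(steps=[[[0, 0, 0], [-0.2, 0.7, 0], 0], [[0, 0, 0], [-0.2, 0.7, 0], 0], [[0, 0, 0], [0, 0, 0], 0], [[0, 0, 0], [0, 0, 0], 0]])

```text
time_s: 3.2
eef_pos: [0.6375, 0.1654, 0.2407]
ee_rot: [-1.71, -2.635, -0.003]
force: [-0.4, 0.8, -0.0]
finger_gap: 0.309
finger_force: 0.0
```

```bash
python3 -c "
from h import *
snap('wrist','w5')
c=lambda n:cv2.resize(cv2.imread(f'pics/{n}.png')[40:220,160:360],None,fx=2.0*2,fy=2.0*2,interpolation=cv2.INTER_CUBIC)
import cv2
cv2.imwrite('pics/m2.png',np.hstack([cv2.imread(f'pics/{n}.png')[20:220,170:303+37] for n in('w4','w5')]).repeat(1,0))
im=cv2.imread('pics/m2.png');cv2.imwrite('pics/m2.png',cv2.resize(im,(800,470),interpolation=cv2.INTER_CUBIC));print(im.shape)"
```

```text
(200, 340, 3)
```

View pics/m2.png

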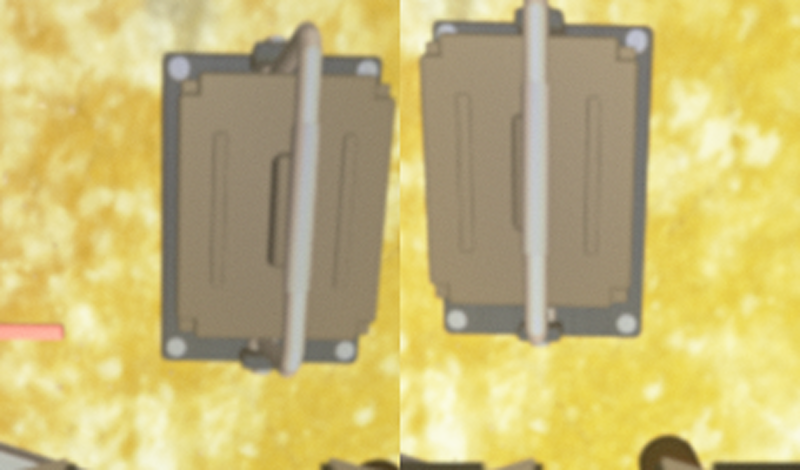

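The left half (w4) and right half (w5) of the picture show bed, lid and bar crisply: w4 bed corners (163,54), (382,57), (356,362), (163,358), with the bar axis (311,60)–(291,345); w5 bed corners (432,22), (652,27), (640,335), (445,333), with the bar at x=537. The rib lies left of or under the bar.

Create fit2.py:
```python
from h import *
from scipy.optimize import least_squares
V={n:load(n) for n in("w4","w5")};k=340/800
def px(n,x,y): return np.array([(x-(400 if n=="w5" else 0))*k+170,y*k*1.0018+20])
C=lambda a,b:[.062*a,.088*b,.012]
obs=[("w4",163,54,C(-1,1)),("w4",382,57,C(1,1)),("w4",356,362,C(1,-1)),("w4",163,358,C(-1,-1)),("w5",432,22,C(-1,1)),("w5",652,27,C(1,1)),("w5",640,335,C(1,-1)),("w5",445,333,C(-1,-1))]
bar=[("w4",311,60),("w4",291,345),("w5",537,40),("w5",537,320)]
L=[("w4",179.5,110,-.05,None),("w4",179.5,310,-.05,None),("w4",393,110,.05,None),("w4",377,310,.05,None),("w4",280,73,None,.061),("w4",280,338,None,-.061),("w5",421,60,-.05,None),("w5",432,280,-.05,None),("w5",637,60,.05,None),("w5",631.5,280,.05,None),("w5",537,35,None,.061),("w5",537,303,None,-.061)]
W=lambda p,P:R.from_euler("z",p[3]).apply(P)+p[:3]
def f(p):
    r=[proj(V[n],W(p,q))[0]-px(n,x,y) for n,x,y,q in obs]
    r+=[proj(V[n],W(p,[p[4],p[10+i],p[5]]))[0]-px(n,x,y) for i,(n,x,y) in enumerate(bar)]
    r+=[proj(V[n],W(p[6:10],[p[14+i] if a is None else a,p[14+i] if b is None else b,0]))[0]-px(n,x,y) for i,(n,x,y,a,b) in enumerate(L)]
    return np.concatenate(r)
s=least_squares(f,np.r_[.57,.238,0,.42,0,.11,.57,.238,.086,.42,np.zeros(16)],loss="soft_l1")
p=s.x;print("clamp",p[:4].round(4),"bar x,z",p[4:6].round(4),"plate top",p[6:10].round(4));print(f(p).reshape(-1,2).round(1).tolist())
for a in("t1",):pass
np.save("clamp.npy",p[:10])
```

```bash
python3 fit2.py
```

```text
clamp [ 0.5691  0.2397 -0.0078  0.3976] bar x,z [0.0058 0.1169] plate top [0.5695 0.2402 0.081  0.4069]
[[-0.6, -0.2], [-0.6, 0.3], [-0.4, 0.2], [-1.0, 0.4], [0.7, -0.4], [0.9, -0.2], [0.6, 0.5], [0.4, -0.5], [-0.7, -0.0], [0.8, 0.0], [-0.1, 0.0], [0.1, -0.0], [-0.9, -0.0], [-1.0, -0.0], [-0.0, -0.0], [-0.2, -0.0], [-0.0, 0.2], [0.0, -0.2], [0.0, -0.0], [0.4, -0.0], [0.8, 0.0], [0.7, 0.0], [0.0, -0.3], [-0.0, 0.3]]
```

Add to fit2.py:
```python
def g(q):
    pp=np.r_[q[0],q[1],0,q[2],q[3],q[4],q[5],q[6],.086,q[7],q[8:]];return f(pp)
s=least_squares(g,np.r_[.57,.24,.4,0,.11,.57,.24,.4,np.zeros(16)],loss="soft_l1");q=s.x
print("z fixed: clamp",q[:3].round(4),"bar",q[3:5].round(4),"plate",q[5:8].round(4),np.degrees(q[[2,7]]).round(2),np.sqrt((g(q)**2).mean()).round(2))
```

```bash
python3 fit2.py|tail -1
```

Run:
```python
from h import *
c=np.array([.5695,.2398]);a=np.radians(23.1);X=np.array([np.cos(a),np.sin(a)]);Y=np.array([-X[1],X[0]])
P=lambda x,y,z:[*(c+x*X+y*Y),z]
print(P(-.05,-.045,.16));plan(P(-.05,-.045,.16),113.1,4);plan(P(-.05,-.045,.09),113.1,3,(np.array(P(-.05,-.045,.16)),down(113.1)))
```

```text
z fixed: clamp [0.5695 0.2386 0.3957] bar [0.0058 0.1089] plate [0.5696 0.2397 0.4077] [22.67 23.36] 0.94
[np.float64(0.5411640953810734), np.float64(0.17879117679034373), 0.16]
0 -0 0.004 0.013 -0.02 0.02; 0 -0 0.004 0.013 -0.021 0.02; 0 -0 0.004 0.012 -0.021 0.02; 0.001 -0.001 0.005 0.013 -0.02 0.021
0 0 0 0 0 0.023; 0 0 0 0 0 0.024; 0 0 0 0 0 0.023
```

Request:
hand_motion(steps=[[[0, 0, 0.08], [0.26, -0.4, 0.4], 0], [[0, 0, 0.08], [0.26, -0.42, 0.4], 0], [[0, 0, 0.08], [0.24, -0.42, 0.4], 0], [[0, 0, 0.1], [0.26, -0.4, 0.42], 0], [[0, 0, 0], [0, 0, 0], 0]])

```text
time_s: 3.75
eef_pos: [0.5357, 0.1777, 0.157]
ee_rot: [-1.727, -2.621, 0.009]
force: [-0.1, 0.0, -0.5]
finger_gap: 0.002
finger_force: 0.0
```

Request:
hand_motion(steps=[[[0, 0, 0], [0, 0, 0.46], 0], [[0, 0, 0], [0, 0, 0.48], 0], [[0, 0, 0], [0, 0, 0.42], 0], [[0, 0, 0], [0, 0, 0], 0]])

```text
time_s: 4.15
eef_pos: [0.5403, 0.1766, 0.0895]
ee_rot: [-1.733, -2.618, 0.005]
force: [0.0, -0.5, -0.6]
finger_gap: 0.006
finger_force: 0.0
```

Run:
```python
from h import *
from rig import env
s=env.sense();c=np.array([.5695,.2394]);a=np.radians(23.1)
d=s["eef_pos"][:2]-c;print(R.from_euler("z",-a).apply([*d,s["eef_pos"][2]]).round(4),R.from_rotvec(s["ee_rot"]).as_matrix().round(3).tolist())
```

```text
[-0.0515 -0.0463  0.0895] [[-0.391, 0.92, -0.003], [0.92, 0.391, -0.001], [-0.0, -0.003, -1.0]]
```

To row units: 0.02 m is 0.4.

Request:
hand_motion(steps=[[[0, 0, 0], [0, 0.4, 0], 0], [[0, 0, 0], [0, 0.4, 0], 0], [[0, 0, 0], [0, 0.4, 0], 0]])

```text
time_s: 4.45
eef_pos: [0.5982, 0.2014, 0.093]
ee_rot: [1.734, 2.619, 0.002]
force: [-0.9, -0.4, 0.9]
finger_gap: 0.009
finger_force: 0.2
```

Request:
hand_motion(steps=[[[0, 0, 0], [0, 0.4, 0], 0], [[0, 0, 0], [0, 0.4, 0], 0], [[0, 0, 0], [0, 0, 0], 0]])

```text
time_s: 4.75
eef_pos: [0.6366, 0.2182, 0.0933]
ee_rot: [1.734, 2.618, 0.007]
force: [0.8, 0.2, 0.1]
finger_gap: 0.008
finger_force: 0.0
```

To row units: -0.05 m is -1, -0.025 m is -0.5.

Request:
hand_motion(steps=[[[0, 0, 0], [0, 0, -1], 0.5], [[0, 0, 0], [-0.3, -0.5, -1], 0.5], [[0, 0, 0], [-0.3, -0.5, -1], 0.5], [[0, 0, 0], [0, 0, 0], 0.5], [[0, 0, 0], [0, 0, 0], 0.5]])

```text
time_s: 5.25
eef_pos: [0.6044, 0.1752, 0.2297]
ee_rot: [1.734, 2.616, 0.002]
force: [0.0, 0.7, -0.6]
finger_gap: 0.389
finger_force: 0.0
```

```bash
python3 - <<'E'
from h import *
snap('wrist','w6');snap('top','t6')
m=np.hstack([cv2.resize(cv2.imread('pics/w6.png')[20:220,170:340],(480,565)),cv2.resize(cv2.imread('pics/t6.png')[140:230,135:220],(320,339)).repeat(1,0)] if 0 else [cv2.resize(cv2.imread('pics/w6.png')[20:220,170:340],(480,565)),cv2.copyMakeBorder(cv2.resize(cv2.imread('pics/t6.png')[140:230,135:220],(320,339)),0,226,0,0,0)])
cv2.imwrite('pics/m3.png',m)
E
```

```text
(no output)
```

View pics/m3.png

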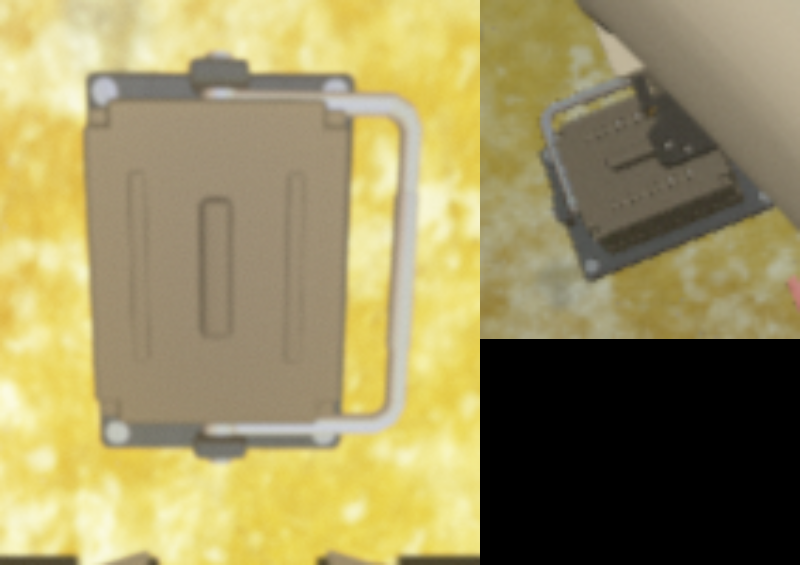

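The bail lies fully back on the far side. The rib is clear, its outline running from (200,198) to (232,338) in the left picture, with its centre at (216,268).

Run:
```python
from h import *
d=load("w6");q=lambda x,y:(x/2.8235+170,y/2.825+20)
print(onz(d,[q(216,268),q(216,198),q(216,338),q(200,268),q(232,268)],.1025).round(4).tolist())
# plate edges at .086 : centre
print(onz(d,[q(86,130),q(99,395),q(351,130),q(342,395)],.086).round(4).tolist())
c=np.array([.5696,.2396]);plan([*c,.16],113.3,4);
plan([*c,.089],113.3,4,(np.array([*c,.16]),down(113.3)))
```

```text
[[0.569, 0.2398, 0.1025], [0.5598, 0.262, 0.1025], [0.5787, 0.2165, 0.1025], [0.5637, 0.2375, 0.1025], [0.5744, 0.2421, 0.1025]]
[[0.5056, 0.2664, 0.086], [0.544, 0.176, 0.086], [0.5957, 0.3046, 0.086], [0.6342, 0.2142, 0.086]]
-0 0 -0.001 0.018 -0.002 0.017; -0 0 -0.001 0.018 -0.001 0.017; -0 0 -0.002 0.018 -0.002 0.016; -0.001 0 -0.001 0.018 -0.001 0.017
0 0 0 0 0 0.018; 0 0 0 0 0 0.018; 0 0 0 0 0 0.018; 0 0 0 0 0 0.017
```

Request:
hand_motion(steps=[[[0, 0, -0.02], [0.36, -0.04, 0.34], 0.45], [[0, 0, -0.02], [0.36, -0.02, 0.34], 0.45], [[0, 0, -0.02], [0.36, -0.04, 0.32], 0.45], [[0, 0, -0.02], [0.36, -0.02, 0.34], 0.45], [[0, 0, 0], [0, 0, 0], 0.45]])

```text
time_s: 5.85
eef_pos: [0.5661, 0.2422, 0.1568]
ee_rot: [-1.718, -2.623, 0.006]
force: [0.0, 0.2, -0.5]
finger_gap: 0.447
finger_force: 0.0
```

```bash
python3 - <<'E'
from h import *
cv2.imwrite('pics/m4.png',cv2.resize(np.vstack([cv2.imread(f'pics/w{i}.png')[:220] for i in(1,2)]),(698,600),interpolation=cv2.INTER_CUBIC))
c=np.array([.5694,.2397]);plan([*c,.0885],113.1,4)
E
```

```text
-0.002 -0.001 0.002 -0.001 0.001 0.017; -0.001 -0.001 0.002 -0.001 0 0.017; -0.002 -0 0.002 -0.001 0.001 0.017; -0.001 -0.001 0.002 -0.001 0 0.017
```

View pics/m4.png

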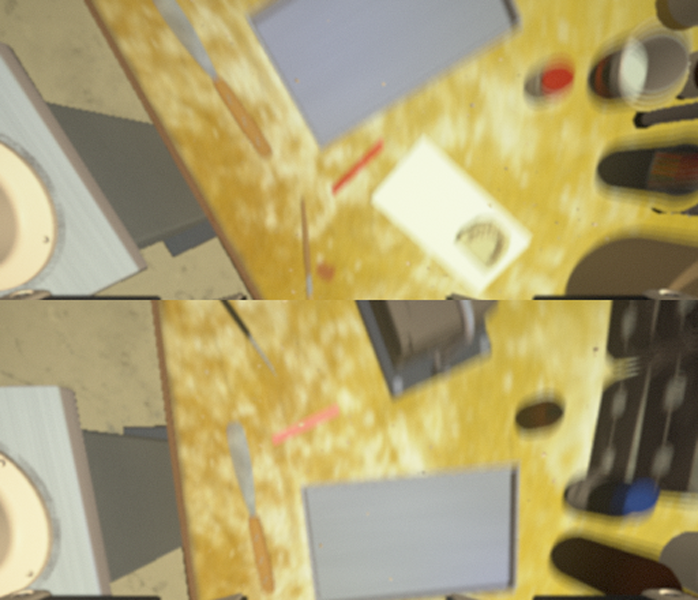

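The top half (w1) shows the tile corners (424,136), (373,198), (484,290), (530,240) and tray corners (250,15), (320,148), (518,25); the bottom half (w2) shows tray corners (303,487), (518,465), (514,585).

To row units: 0.017 m is 0.34, -0.001 m is -0.02, -0.002 rad is -0.04.

Request:
hand_motion(steps=[[[-0.04, -0.02, 0.04], [-0.02, 0.02, 0.34], 0.45], [[-0.02, -0.02, 0.04], [-0.02, 0, 0.34], 0.45], [[-0.04, 0, 0.04], [-0.02, 0.02, 0.34], 0.45], [[-0.02, -0.02, 0.04], [-0.02, 0, 0.34], 0.45], [[0, 0, 0], [0, 0, 0], 0.45]])

```text
time_s: 6.35
eef_pos: [0.5727, 0.2347, 0.0888]
ee_rot: [1.739, 2.612, -0.002]
force: [0.7, -0.5, -1.0]
finger_gap: 0.453
finger_force: 0.0
```

Run:
```python
from h import *
from scipy.optimize import least_squares
from rig import env
V={n:load(n) for n in("w1","w2","t1")};s=1.5625
w=lambda L,o:[(x/1.3633,(y-o)/1.3636) for x,y in L]
def fit(name,obs,x0,z):
    def f(p,zz=z):
        r=[]
        for n,uv,P in obs:
            r.append(proj(V[n],R.from_euler("z",p[2]).apply([*P,0])+[p[0],p[1],p[3] if len(p)>3 else zz])[0]-uv)
        return np.concatenate(r)
    for x in(x0,[*x0,z]):
        q=least_squares(f,x,loss="soft_l1").x;print(name,q.round(4),np.degrees(q[2]).round(2),f(q).round(1))
a,b=.131,.08
T=lambda i,j:(a*i,b*j)
t=[(375/s,230/s),(450/s,226/s),(462/s,350/s),(385/s,355/s)]
O=[("t1",uv,P) for uv,P in zip(t,[T(1,1),T(1,-1),T(-1,-1),T(-1,1)])]
O+=[("w1",uv,P) for uv,P in zip(w([(250,15),(320,148),(518,25)],0),[T(-1,1),T(-1,-1),T(1,-1)])]
O+=[("w2",uv,P) for uv,P in zip(w([(303,487),(518,465),(514,585)],300),[T(-1,1),T(1,1),T(1,-1)])]
fit("tray",O,[.57,-.03,.08],.02)
a,b=.1,.05
t=[(485/s,291/s),(573/s,255/s),(592/s,298/s),(505/s,336/s)]
# tile +x = towards done cast (-y world)
c4=[T(-1,1),T(1,1),T(1,-1),T(-1,-1)]
O=[("t1",uv,P) for uv,P in zip(t,c4)]+[("w1",uv,P) for uv,P in zip(w([(424,136),(530,240),(484,290),(373,198)],0),c4)]
fit("tile",O,[.563,-.28,-1.18],.008)
print(env.sense()["eef_pos"])
```

```text
tray [ 0.5731 -0.0276  0.0854] 4.89 [-2.1  0.4 -0.9 -1.1 -0.1 -0.2 -2.3  1.  -2.5  0.9  0.3 -0.5  3.2  0.4
 -1.6 -0.7  0.5  0.5  0.6  4.8]
tray [ 0.5747 -0.027   0.0857  0.0132] 4.91 [-2.2  0.6 -1.2 -1.  -0.5 -0.5 -2.4  0.7 -0.6  1.8  1.3 -1.1  2.   1.
 -0.2 -1.3 -0.4  0.1 -0.1  3.2]
tile [ 0.5668 -0.2721 -1.1433] -65.51 [-2.8  0.1 -3.4 -2.  -1.  -2.  -1.6 -0.5  0.6  0.5  2.9  0.4 -3.5  3.3
 -1.7  0.7]
tile [ 0.5693 -0.2756 -1.1481 -0.0085] -65.78 [-2.3  0.3 -3.5 -1.2 -1.4 -1.5 -1.5 -0.6  1.   2.3  0.2 -0.1 -5.   1.4
 -0.2  0.7]
[0.57272362 0.23469765 0.08879707]
```

To row units: 0.005 m is 0.1.

Request:
hand_motion(steps=[[[0, 0, 0], [0.1, 0, 0], 0.45], [[0, 0, 0], [0, 0, 0], 0], [[0, 0, 0], [0, 0, 0], 0], [[0, 0, 0], [0, 0, 0], 0], [[0, 0, 0], [0, 0, 0], 0]], force=40)

```text
time_s: 6.85
eef_pos: [0.5719, 0.2412, 0.0927]
ee_rot: [1.737, 2.611, 0.004]
force: [-5.8, -2.2, 5.5]
finger_gap: 0.15
finger_force: 3.9
```

Request:
hand_motion(steps=[[[0, 0, 0], [0, 0, -0.2], 0], [[0, 0, 0], [0, 0, -0.2], 0], [[0, 0, 0], [0, 0, -0.4], 0], [[0, 0, 0], [0, 0, -0.6], 0], [[0, 0, 0], [0, 0, -0.6], 0]])

```text
time_s: 7.35
eef_pos: [0.5715, 0.2414, 0.1937]
ee_rot: [1.736, 2.611, 0.006]
force: [-0.6, 0.6, -3.1]
finger_gap: 0.121
finger_force: 40.0
```

Run:
```python
from h import *
P=np.array([.5092,-.031])
plan([*P,.15],94.9,7);plan([*P,.03],94.9,4,(np.array([*P,.15]),down(94.9)))
```

```text
0.001 0 0.045 -0.032 -0.023 0.006; 0.001 0 0.044 -0.034 -0.022 0.006; 0.001 0 0.045 -0.034 -0.02 0.006; 0.001 0 0.044 -0.035 -0.019 0.006; 0.001 0.001 0.045 -0.036 -0.017 0.007
0.001 0 0.044 -0.037 -0.016 0.006; 0.001 0.001 0.045 -0.038 -0.014 0.007
0 0 0 0 0 0.03; 0 0 0 0 0 0.03; 0 0 0 0 0 0.03; 0 0 0 0 0 0.03
```

Request:
hand_motion(steps=[[[0.02, 0, 0.9], [-0.64, -0.46, 0.12], 0], [[0.02, 0, 0.88], [-0.68, -0.44, 0.12], 0], [[0.02, 0, 0.9], [-0.68, -0.4, 0.12], 0], [[0.02, 0, 0.88], [-0.7, -0.38, 0.12], 0], [[0.02, 0, 0.9], [-0.72, -0.34, 0.14], 0]])

```text
time_s: 7.85
eef_pos: [0.5272, 0.0461, 0.162]
ee_rot: [2.019, 2.401, 0.001]
force: [0.3, -0.1, -2.3]
finger_gap: 0.125
finger_force: 40.0
```

Request:
hand_motion(steps=[[[0.02, 0, 0.88], [-0.74, -0.32, 0.12], 0], [[0.02, 0, 0.9], [-0.76, -0.28, 0.14], 0], [[0, 0, 0], [0, 0, 0], 0], [[0, 0, 0], [0, 0, 0], 0]])

```text
time_s: 8.25
eef_pos: [0.5091, -0.0326, 0.1489]
ee_rot: [2.127, 2.309, -0.002]
force: [0.1, 0.8, -2.2]
finger_gap: 0.13
finger_force: 40.0
```

```bash
python3 - <<'E'
from h import *
d=snap("wrist","w7");from rig import env
S=env.sense();c=np.array([.573,-.0276]);
T=[[i*.131,j*.08,0] for i,j in((1,1),(1,-1),(-1,-1),(-1,1))]
print(proj(d,R.from_euler("z",.0855).apply(T)+[*c,.02]).round(0).tolist())
im=cv2.imread("pics/w7.png");t=snap("top","t7");cv2.imwrite("pics/m5.png",np.vstack([cv2.resize(im[:230],(712,320)),cv2.resize(cv2.imread("pics/t7.png")[120:260,200:400],(400,280)).copy() if 0 else cv2.copyMakeBorder(cv2.resize(cv2.imread("pics/t7.png")[135:245,200:390],(483,280)),0,0,0,229,0)]))
plan([.5092,-.031,.03],94.9,4)
E
```

```text
[[444.0, 108.0], [419.0, 249.0], [198.0, 250.0], [189.0, 109.0]]
0 0 0 -0 -0 0.03; 0.001 0.001 0 -0 -0 0.03; 0 0 0.001 -0 -0 0.03; 0.001 0.001 0 -0.001 -0.001 0.029
```

View pics/m5.png

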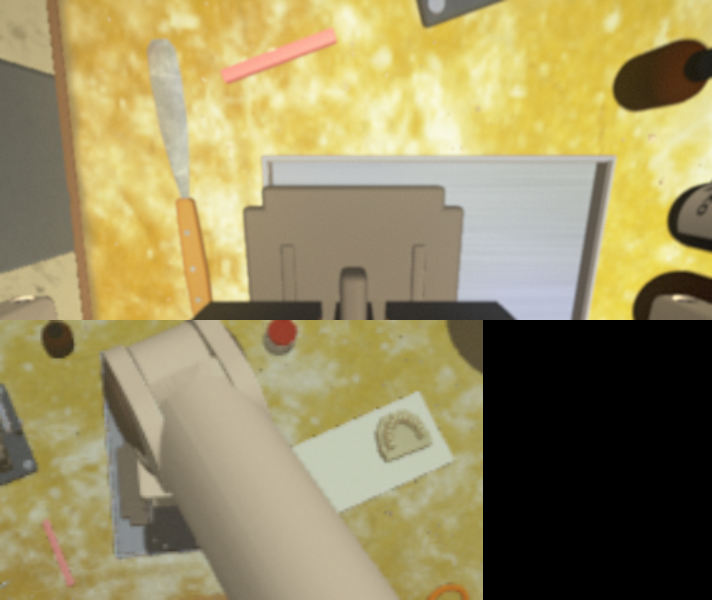

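The wrist view shows the tray's far edge at (262,157)–(614,157), parallel to the lid and about 5 mm nearer −y than fitted. So the tray centre is about (0.571, −0.0325). I'll correct for that and lower the lid.

Careful with the scale: shifts go in shares of 50 mm and turns go in units of 0.05 rad. That gives: 0.03 m is 0.6, -0.002 m is -0.04.

Request:
hand_motion(steps=[[[0, 0, 0], [-0.06, -0.02, 0.6], 0], [[0, 0, 0], [-0.04, -0.02, 0.6], 0], [[0, 0, 0], [0, 0, 0.6], 0], [[0, 0, 0], [0, 0, 0.56], 0], [[0, 0, 0], [0, 0, 0], 0]])

```text
time_s: 8.85
eef_pos: [0.5051, -0.0346, 0.0278]
ee_rot: [-2.119, -2.315, 0.006]
force: [-0.7, 0.3, -2.5]
finger_gap: 0.12
finger_force: 40.0
```

Request:
hand_motion(steps=[[[0, 0, 0], [0, 0, 0.08], 0], [[0, 0, 0], [0, 0, 0.06], 0], [[0, 0, 0], [0, 0, 0], 0]])

```text
time_s: 9.15
eef_pos: [0.5083, -0.0364, 0.0243]
ee_rot: [2.123, 2.312, -0.001]
force: [-0.9, 0.2, -2.8]
finger_gap: 0.126
finger_force: 40.0
```

Request:
hand_motion(steps=[[[0, 0, 0], [0, 0, 0.06], 0], [[0, 0, 0], [0, 0, 0], 0]])

```text
time_s: 9.35
eef_pos: [0.5086, -0.0366, 0.0232]
ee_rot: [2.122, 2.311, -0.003]
force: [-6.7, -0.2, 21.3]
finger_gap: 0.127
finger_force: 40.0
```

Request:
hand_motion(steps=[[[0, 0, 0], [0, 0, 0.02], 0], [[0, 0, 0], [0, 0, 0], 0]])

```text
time_s: 9.55
eef_pos: [0.5086, -0.0366, 0.0231]
ee_rot: [2.121, 2.31, -0.003]
force: [-10.4, -0.1, 33.1]
finger_gap: 0.128
finger_force: 40.0
```

Request:
hand_motion(steps=[[[0, 0, 0], [0, 0, -0.06], 0], [[0, 0, 0], [0, 0, 0], 0.4], [[0, 0, 0], [0, 0, 0], 0.4], [[0, 0, 0], [0, 0, -0.6], 0.4], [[0, 0, 0], [0, 0, -1], 0.4]])

```text
time_s: 10.05
eef_pos: [0.5048, -0.0365, 0.1006]
ee_rot: [-2.122, -2.31, 0.007]
force: [1.3, -1.4, 0.6]
finger_gap: 0.387
finger_force: 0.0
```

Request:
hand_motion(steps=[[[0, 0, 0], [0, 0, -1], 0.4], [[0, 0, 0], [0, 0, -0.6], 0.4], [[0, 0, 0], [0, 0, 0], 0.4]])

```text
time_s: 10.35
eef_pos: [0.5106, -0.0362, 0.1865]
ee_rot: [2.12, 2.307, 0.004]
force: [0.8, 0.6, -0.1]
finger_gap: 0.397
finger_force: 0.0
```

Run:
```python
from h import *
a=np.radians(23.1);c=np.array([.5696,.2394]);P=c-.045*np.array([np.cos(a),np.sin(a)])
print(P);plan([*P,.13],113.1,7)
```

```text
[0.52820803 0.22174483]
0.001 0.001 -0.045 0.037 0.006 0.008; 0.001 0.001 -0.046 0.036 0.007 0.008; 0.001 0.001 -0.045 0.036 0.009 0.008; 0.001 0.001 -0.046 0.035 0.01 0.008; 0.001 0 -0.045 0.035 0.012 0.008
0.001 0.001 -0.046 0.034 0.014 0.008; 0.001 0 -0.045 0.034 0.015 0.008
```

To row units: 0.037 m is 0.74, 0.036 m is 0.72, -0.09 rad is -1.8.

Request:
hand_motion(steps=[[[0.02, 0.02, -0.9], [0.74, 0.12, 0.16], 0.4], [[0.02, 0.02, -0.92], [0.72, 0.14, 0.16], 0.4], [[0.02, 0.02, -0.9], [0.72, 0.18, 0.16], 0.4], [[0.02, 0.02, -0.92], [0.7, 0.2, 0.16], 0.4], [[0, 0, -1.8], [0.34, 0.12, -0.6], 0.4]])

```text
time_s: 10.85
eef_pos: [0.5144, 0.1314, 0.1758]
ee_rot: [-1.776, -2.577, 0.01]
force: [-0.6, 0.5, -0.1]
finger_gap: 0.401
finger_force: 0.0
```

Request:
hand_motion(steps=[[[0, 0, 0], [0, 0, 0], 0.4], [[0, 0, 0], [0, 0, 0], 0.4]])

```text
time_s: 11.05
eef_pos: [0.5184, 0.1291, 0.1796]
ee_rot: [-1.789, -2.577, 0.003]
force: [-0.2, -0.5, -0.9]
finger_gap: 0.403
finger_force: 0.0
```

```bash
python3 - <<'E'
from h import *
d=snap("wrist","w8");snap("scene","s8");snap("top","t8")
a=np.radians(23.1);c=np.array([.5696,.2394,0])
L=lambda P:R.from_euler("z",a).apply(P)+c
Q=proj(d,L([[i*.05,j*.061,.078] for i,j in((-1,1),(1,1),(1,-1),(-1,-1))]+[[i*.04,j*.043,.078] for i,j in((-1,1),(1,1),(1,-1),(-1,-1))]));print(Q.round(0).tolist())
w=cv2.resize(cv2.imread("pics/w8.png")[:230],(712,320))
cv2.imwrite("pics/m6.png",np.vstack([w,np.hstack([cv2.resize(cv2.imread("pics/s8.png")[165:265,115:315],(500,250)),cv2.resize(cv2.imread("pics/t8.png")[135:245,230:323],(212,250))])]))
E
```

```text
[[293.0, 31.0], [409.0, 24.0], [397.0, 164.0], [294.0, 169.0], [305.0, 53.0], [396.0, 48.0], [388.0, 146.0], [305.0, 150.0]]
```

View pics/m6.png

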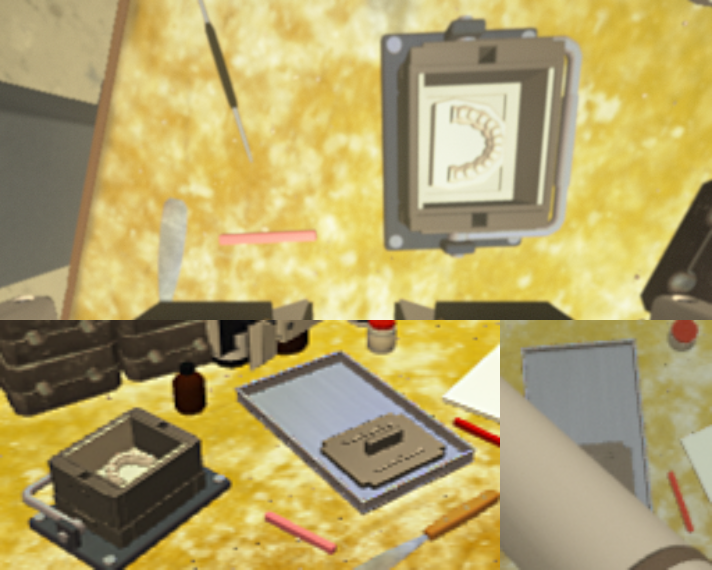

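The lid lies flat with its rib up in the near half of the tray. The ring's top corners (410,43), (567,37), (555,230), (410,232) match the predicted pose within 2 px. The cast's flat back faces the left, robot-side wall.

Run:
```python
from h import *
a=np.radians(23.1);c=np.array([.5696,.2394]);P=c-.045*np.array([np.cos(a),np.sin(a)])
plan([*P,.12],113.1,4)
```

```text
-0.002 -0.001 -0.012 0.021 0.011 0.015; -0.001 -0 -0.012 0.021 0.011 0.015; -0.002 -0.001 -0.012 0.021 0.011 0.014; -0.001 -0 -0.013 0.021 0.011 0.015
```

To row units: 0.021 m is 0.42, 0.015 m is 0.3, -0.013 rad is -0.26.

Request:
hand_motion(steps=[[[-0.04, -0.02, -0.24], [0.42, 0.22, 0.3], 0.4], [[-0.02, 0, -0.24], [0.42, 0.22, 0.3], 0.4], [[-0.04, -0.02, -0.24], [0.42, 0.22, 0.28], 0.4], [[-0.02, 0, -0.26], [0.42, 0.22, 0.3], 0.4], [[0, 0, 0], [0, 0, 0], 0.4]])

```text
time_s: 11.7
eef_pos: [0.5266, 0.2251, 0.119]
ee_rot: [-1.723, -2.623, -0.002]
force: [0.5, -0.0, 0.2]
finger_gap: 0.402
finger_force: 0.0
```

Request:
hand_motion(steps=[[[0, 0, 0], [0, 0, 0], 0.4]])

```text
time_s: 11.8
eef_pos: [0.5279, 0.2223, 0.1203]
ee_rot: [-1.728, -2.623, -0.0]
force: [-0.4, 0.2, 0.0]
finger_gap: 0.399
finger_force: 0.0
```

Run:
```python
from h import *
a=np.radians(23.1);c=np.array([.5696,.2394]);P=c-.045*np.array([np.cos(a),np.sin(a)])
plan([*P,.0665],113.1,3)
```

```text
-0 -0 0.001 -0 0 0.018; -0 -0 0.001 -0 0 0.018; -0 -0.001 0 -0.001 0 0.018
```

Request:
hand_motion(steps=[[[0, 0, 0], [0, 0, 0.36], 0.4], [[0, 0, 0], [0, 0, 0.36], 0.4], [[0, 0, 0], [0, 0, 0.36], 0.4], [[0, 0, 0], [0, 0, 0], 0.4], [[0, 0, 0], [0, 0, 0], 0]], force=55)

```text
time_s: 12.3
eef_pos: [0.528, 0.223, 0.0664]
ee_rot: [-1.728, -2.623, -0.001]
force: [1.0, 0.5, 0.2]
finger_gap: 0.35
finger_force: 0.0
```

Request:
hand_motion(steps=[[[0, 0, 0], [0, 0, 0], 0], [[0, 0, 0], [0, 0, 0], 0], [[0, 0, 0], [0, 0, 0], 0]])

```text
time_s: 12.6
eef_pos: [0.5286, 0.2234, 0.0679]
ee_rot: [1.728, 2.623, 0.004]
force: [1.0, -0.2, 4.5]
finger_gap: 0.104
finger_force: 49.5
```

To row units: -0.01 m is -0.2, -0.007 m is -0.14.

Request:
hand_motion(steps=[[[0, 0, 0], [0, 0, 0], 0], [[0, 0, 0], [0, 0, -0.1], 0], [[0, 0, 0], [0, 0, -0.1], 0], [[0, 0, 0], [0, 0, -0.14], 0], [[0, 0, 0], [0, 0, -0.2], 0]])

```text
time_s: 13.1
eef_pos: [0.5282, 0.223, 0.0945]
ee_rot: [-1.728, -2.624, -0.002]
force: [-0.8, -0.2, -3.1]
finger_gap: 0.103
finger_force: 55.1
```

Request:
hand_motion(steps=[[[0, 0, 0], [0, 0, -0.4], 0], [[0, 0, 0], [0, 0, -0.6], 0], [[0, 0, 0], [0, 0, -0.6], 0], [[0, 0, 0], [0, 0, -0.4], 0], [[0, 0, 0], [0, 0, 0], 0]])

```text
time_s: 13.6
eef_pos: [0.5301, 0.2246, 0.1979]
ee_rot: [1.725, 2.62, 0.011]
force: [0.1, 0.5, -3.2]
finger_gap: 0.102
finger_force: 55.0
```

Run:
```python
from h import *
a=np.radians(4.9);X=np.array([np.cos(a),np.sin(a)]);P=np.array([.571,-.0325])+.062*X-.045*X
print(P);plan([*P,.15],94.9,7)
from rig import env
print(env.sense()["torque"],R.from_rotvec(env.sense()["ee_rot"]).as_matrix()[:,2].round(3))
```

```text
[ 0.58793787 -0.03104791]
0.001 -0 0.046 -0.037 -0.007 0.007; 0.001 -0 0.046 -0.037 -0.005 0.007; 0.001 -0 0.046 -0.037 -0.003 0.007; 0.001 -0 0.046 -0.037 -0.002 0.007; 0.001 -0.001 0.046 -0.038 -0 0.006
0.001 -0 0.045 -0.037 0.002 0.007; 0.002 -0.001 0.046 -0.038 0.003 0.007
[-0.03106622 -0.02391488 -0.04532713] [ 0.007  0.004 -1.   ]
```

To row units: -0.038 m is -0.76, -0.037 m is -0.74, 0.046 rad is 0.92.

Request:
hand_motion(steps=[[[0.02, 0, 0.92], [-0.74, -0.14, 0.14], 0], [[0.02, 0, 0.92], [-0.74, -0.1, 0.14], 0], [[0.02, 0, 0.92], [-0.74, -0.06, 0.14], 0], [[0.02, 0, 0.92], [-0.74, -0.04, 0.14], 0], [[0.02, 0, 0.92], [-0.76, 0, 0.12], 0]])

```text
time_s: 14.1
eef_pos: [0.5689, 0.039, 0.1586]
ee_rot: [-2.017, -2.404, 0.005]
force: [0.5, 0.0, -3.4]
finger_gap: 0.102
finger_force: 55.1
```

Request:
hand_motion(steps=[[[0.02, 0, 0.9], [-0.74, 0.04, 0.14], 0], [[0.02, 0, 0.92], [-0.76, 0.06, 0.14], 0], [[0, 0, 0], [0, 0, 0], 0], [[0, 0, 0], [0, 0, 0], 0]])

```text
time_s: 14.5
eef_pos: [0.5851, -0.0343, 0.1445]
ee_rot: [-2.125, -2.307, 0.008]
force: [-0.2, -0.0, -3.7]
finger_gap: 0.1
finger_force: 55.1
```

Run:
```python
from h import *
snap("wrist","w9")
a=np.radians(4.9);X=np.array([np.cos(a),np.sin(a)]);P=np.array([.571,-.0325])+.062*X-.045*X
plan([*P,.045],94.9,4)
```

```text
-0.002 -0 -0 0 0.001 0.025; -0.002 -0 -0 0 0.001 0.025; -0.001 -0.001 -0 0 0.001 0.025; -0.002 -0 -0 0.001 0 0.025
```

To row units: 0.025 m is 0.5, 0.023 m is 0.46.

Request:
hand_motion(steps=[[[0, 0, 0], [0, 0.02, 0.5], 0], [[0, 0, 0], [0, 0.02, 0.5], 0], [[0, 0, 0], [0, 0, 0.5], 0], [[0, 0, 0], [0, 0, 0.46], 0], [[0, 0, 0], [0, 0, 0], 0]])

```text
time_s: 15.05
eef_pos: [0.5844, -0.0307, 0.045]
ee_rot: [-2.115, -2.311, 0.011]
force: [-1.0, -0.1, -3.2]
finger_gap: 0.098
finger_force: 55.1
```

Request:
hand_motion(steps=[[[0, 0, 0], [0, 0, 0.1], 0], [[0, 0, 0], [0, 0, 0.08], 0], [[0, 0, 0], [0, 0, 0], 0]])

```text
time_s: 15.35
eef_pos: [0.588, -0.0322, 0.0397]
ee_rot: [-2.123, -2.312, 0.005]
force: [1.3, -0.6, -3.5]
finger_gap: 0.098
finger_force: 55.1
```

Request:
hand_motion(steps=[[[0, 0, 0], [0, 0, 0.04], 0], [[0, 0, 0], [0, 0, 0], 0]])

```text
time_s: 15.55
eef_pos: [0.5878, -0.0327, 0.0374]
ee_rot: [-2.123, -2.311, 0.005]
force: [0.2, 0.1, -2.8]
finger_gap: 0.1
finger_force: 55.1
```

To row units: 0.002 m is 0.04.

Request:
hand_motion(steps=[[[0, 0, 0], [0, 0, 0.04], 0], [[0, 0, 0], [0, 0, 0], 0]])

```text
time_s: 15.75
eef_pos: [0.5878, -0.0327, 0.0353]
ee_rot: [-2.123, -2.311, 0.005]
force: [-0.1, -0.3, -0.3]
finger_gap: 0.104
finger_force: 55.0
```

Request:
hand_motion(steps=[[[0, 0, 0], [0, 0, 0.02], 0], [[0, 0, 0], [0, 0, 0], 0]])

```text
time_s: 15.95
eef_pos: [0.5877, -0.0327, 0.0349]
ee_rot: [-2.123, -2.312, 0.006]
force: [-3.1, -0.2, 4.2]
finger_gap: 0.102
finger_force: 55.0
```

Request:
hand_motion(steps=[[[0, 0, 0], [0, 0, 0], 0.35], [[0, 0, 0], [0, 0, 0], 0.35], [[0, 0, 0], [0, 0, -0.6], 0.35], [[0, 0, 0], [0, 0, -1], 0.35], [[0, 0, 0], [0, 0, -1], 0.9]])

```text
time_s: 16.45
eef_pos: [0.5876, -0.0322, 0.1648]
ee_rot: [-2.121, -2.31, 0.006]
force: [1.7, 0.1, 0.5]
finger_gap: 0.4
finger_force: 0.0
```

Request:
hand_motion(steps=[[[0, 0, 0], [0, 0, -0.4], 0.9], [[0, 0, 0], [0, 0, 0], 0.9]])

```text
time_s: 16.65
eef_pos: [0.5911, -0.0321, 0.1881]
ee_rot: [2.123, 2.312, 0.002]
force: [-0.0, 0.1, 0.1]
finger_gap: 0.561
finger_force: 0.0
```

Run:
```python
from h import *
a=np.radians(23.1);X=np.array([np.cos(a),np.sin(a)]);Y=np.array([-X[1],X[0]]);c=np.array([.5696,.2394]);P=c-.0*X-.085*Y
plan([*P,.2],113.1,6)
```

```text
0 0 -0.053 0.032 0.005 -0.002; 0 0 -0.053 0.032 0.006 -0.002; 0.001 0 -0.053 0.031 0.008 -0.002; 0 0 -0.053 0.031 0.01 -0.002; 0 0.001 -0.053 0.03 0.011 -0.002
0.001 0.001 -0.053 0.029 0.013 -0.002
```

To row units: 0.032 m is 0.64, 0.031 m is 0.62, -0.053 rad is -1.06.

Request:
hand_motion(steps=[[[0, 0, -1.06], [0.64, 0.1, -0.04], 0.9], [[0, 0, -1.06], [0.64, 0.12, -0.04], 0.9], [[0.02, 0, -1.06], [0.62, 0.16, -0.04], 0.9], [[0, 0, -1.06], [0.62, 0.2, -0.04], 0.9], [[0, 0, -1.06], [0.6, 0.22, -0.04], 0.9]])

```text
time_s: 17.15
eef_pos: [0.5975, 0.1297, 0.1926]
ee_rot: [-1.795, -2.571, 0.008]
force: [0.5, 0.3, -0.1]
finger_gap: 0.897
finger_force: 0.0
```

Request:
hand_motion(steps=[[[0, 0, -1.06], [0.58, 0.26, -0.04], 0.9], [[0, 0, 0], [0, 0, 0], 0.9], [[0, 0, 0], [0, 0, 0], 0.9]])

```text
time_s: 17.45
eef_pos: [0.5996, 0.1611, 0.1947]
ee_rot: [-1.726, -2.618, 0.007]
force: [-0.8, -0.1, -0.4]
finger_gap: 0.902
finger_force: 0.0
```

Run:
```python
from h import *
d=load("w8");c=np.array([.5696,.2394,0]);I=R.from_euler("z",-23.1,degrees=True)
for uv,z in(((497,143),.055),((433,146),.047),((465,105),.055),((465,185),.055)):
    print(I.apply(onz(d,np.array(uv)/1.3906,z)-c).round(4))
d=snap("wrist","w10")
a=np.radians(23.1);L=lambda P:R.from_euler("z",a).apply(P)+c
Q=proj(d,L([[i*.03,j*.036,.036] for i,j in((-1,1),(1,1),(1,-1),(-1,-1))]));print(Q.round(0).tolist())
# rectify the seat plane at z=.047 in the clamp frame, 0.5 mm/px, +-50 mm
g=np.arange(-50,50,.5)/1000;gx,gy=np.meshgrid(g,-g)
m=proj(d,L(np.c_[gx.ravel(),gy.ravel(),np.full(gx.size,.047)])).astype(np.float32).reshape(*gx.shape,2)
r=cv2.remap(d["frame"],m[...,0],m[...,1],cv2.INTER_CUBIC);cv2.imwrite("pics/r10.png",r[...,::-1])
G=cv2.cvtColor(r,cv2.COLOR_RGB2GRAY)[50:150:5,20:180:4]
for row in G: print(" ".join(f"{v:3d}" for v in row))
```

```text
[[ 0.0171 -0.0006  0.055 ]]
[[-0.0276 -0.0002  0.047 ]]
[[-0.0068  0.0261  0.055 ]]
[[-0.0051 -0.0295  0.055 ]]
[[231.0, 72.0], [285.0, 72.0], [283.0, 139.0], [232.0, 139.0]]
146 215 219 219 219 213 199 206 229 229 228 229 222 197 185 199 195 195 187 186 202 220 225 225 227 228 224 211 211 218 218 218 217 217 206 219 219 219 220 162
150 217 219 218 220 214 200 210 229 229 229 229 228 210 214 229 219 198 212 222 202 196 190 191 207 224 227 225 214 212 218 219 217 217 202 218 219 221 220 158
153 220 220 219 220 215 199 217 230 230 229 229 229 209 212 224 218 196 223 227 218 207 196 201 198 200 216 228 225 219 211 217 219 218 207 220 221 222 221 156
158 221 221 220 219 215 201 216 231 230 229 229 225 217 208 214 219 213 210 216 213 197 223 226 210 192 189 214 223 226 221 212 217 219 208 218 220 221 221 155
156
[... 1856 characters left out ...]
 218 207 214 222 221 225 229 227 218 209 221 222 221 222 156
158 218 220 221 220 209 196 228 232 233 232 228 205 194 200 212 205 185 178 188 180 189 205 196 218 228 226 219 222 227 228 227 223 219 207 220 221 221 220 157
158 217 219 220 219 207 203 228 234 233 233 226 209 193 186 188 187 189 208 211 205 219 232 223 219 222 223 221 228 229 228 224 219 218 211 220 220 221 217 152
160 218 220 220 220 205 203 230 233 232 232 232 220 206 223 220 204 215 230 224 221 216 226 226 225 222 223 227 230 227 224 221 220 216 207 218 220 219 212 147
161 218 220 219 220 204 205 231 233 232 233 232 225 215 231 229 221 217 226 225 229 228 222 224 226 228 230 228 228 223 220 220 219 215 210 218 219 221 211 149
```

Run:
```python
from h import *
plan([.5692,.2392,.1],112.6,5)
```

```text
-0.002 -0 0.002 0.017 0.001 0.019; -0.001 -0 0.002 0.017 0.001 0.019; -0.002 -0.001 0.001 0.017 0 0.019; -0.001 -0 0.002 0.017 0.001 0.019; -0.002 -0.001 0.001 0.017 0 0.019
```

Request:
hand_motion(steps=[[[-0.04, 0, 0.04], [0.34, 0.02, 0.38], 1], [[-0.02, 0, 0.04], [0.34, 0.02, 0.38], 1], [[-0.04, -0.02, 0.02], [0.34, 0, 0.38], 1], [[-0.02, 0, 0.04], [0.34, 0.02, 0.38], 1], [[-0.04, -0.02, 0.02], [0.34, 0, 0.38], 1]])

```text
time_s: 18.0
eef_pos: [0.5701, 0.2378, 0.0995]
ee_rot: [1.746, 2.609, 0.001]
force: [0.9, -0.2, -0.0]
finger_gap: 1.001
finger_force: 0.0
```

Request:
hand_motion(steps=[[[0, 0, 0], [0, 0, 0], 1], [[0, 0, 0], [0, 0, 0], 1]])

```text
time_s: 18.2
eef_pos: [0.57, 0.2382, 0.1007]
ee_rot: [1.743, 2.612, 0.0]
force: [0.1, 0.0, 0.0]
finger_gap: 1.004
finger_force: 0.0
```

Run:
```python
from h import *
plan([.5692,.2392,.041],112.6,3)
```

```text
0 0 -0 0 -0 0.02; 0 0 -0 0.001 -0 0.02; 0.001 0.001 -0.001 0 -0 0.02
```

To row units: 0.02 m is 0.4, 0.015 m is 0.3.

Request:
hand_motion(steps=[[[0, 0, 0], [0, 0, 0.4], 1], [[0, 0, 0], [0, 0, 0.4], 1], [[0, 0, 0], [0, 0, 0.3], 1], [[0, 0, 0], [0, 0, 0.09], 1], [[0, 0, 0], [0, 0, 0], 1]], force=15)

```text
time_s: 18.7
eef_pos: [0.5691, 0.2394, 0.0402]
ee_rot: [-1.742, -2.614, -0.0]
force: [-0.4, -0.1, -0.6]
finger_gap: 1.002
finger_force: 0.0
```

Request:
hand_motion(steps=[[[0, 0, 0], [0, 0, 0], 0.4], [[0, 0, 0], [0, 0, 0], 0.4], [[0, 0, 0], [0, 0, 0], 0.4], [[0, 0, 0], [0, 0, 0], 0.4]])

```text
time_s: 19.1
eef_pos: [0.5702, 0.2401, 0.0421]
ee_rot: [1.741, 2.613, 0.004]
force: [-0.8, 0.0, 1.0]
finger_gap: 0.702
finger_force: 0.0
```

Request:
hand_motion(steps=[[[0, 0, 0], [0, 0, 0], 0.4], [[0, 0, 0], [0, 0, 0], 0.4], [[0, 0, 0], [0, 0, 0], 0.4]])

```text
time_s: 19.4
eef_pos: [0.57, 0.2399, 0.0418]
ee_rot: [1.742, 2.613, 0.003]
force: [-0.4, -0.4, 2.7]
finger_gap: 0.583
finger_force: 15.0
```

Request:
hand_motion(steps=[[[0, 0, 0], [0, 0, 0], 0.4], [[0, 0, 0], [0, 0, -0.1], 0.4], [[0, 0, 0], [0, 0, -0.2], 0.4], [[0, 0, 0], [0, 0, -0.6], 0.4], [[0, 0, 0], [0, 0, -0.6], 0.4]], force=20)

```text
time_s: 19.9
eef_pos: [0.5691, 0.2398, 0.1173]
ee_rot: [-1.742, -2.614, -0.001]
force: [0.3, 1.6, -0.2]
finger_gap: 0.582
finger_force: 20.0
```

Request:
hand_motion(steps=[[[0, 0, 0], [0, 0, -0.6], 0.4], [[0, 0, 0], [0, 0, -0.6], 0.4], [[0, 0, 0], [0, 0, 0], 0.4]])

```text
time_s: 20.2
eef_pos: [0.5718, 0.2419, 0.1818]
ee_rot: [1.739, 2.61, 0.013]
force: [0.5, 0.4, 0.3]
finger_gap: 0.582
finger_force: 20.0
```

Run:
```python
from h import *
from scipy.optimize import least_squares
snap("scene","s11")
for n,box in(("t1",(300,155,390,225)),("s11",(280,165,355,215))):
    d=load(n);f=d["frame"].astype(int);u0,v0,u1,v1=box
    sat=f.max(2)-f.min(2);m=np.zeros(f.shape[:2],np.uint8);m[v0:v1,u0:u1]=((f.min(2)>150)&(sat<60))[v0:v1,u0:u1]
    k,l,st,ce=cv2.connectedComponentsWithStats(m);i=1+st[1:,4].argmax();h=cv2.convexHull(np.argwhere(l==i)[:,::-1].astype(np.int32))
    rect=cv2.minAreaRect(onz(d,h[:,0].astype(float),.008)[:,:2].astype(np.float32)*1000) ;print(n,st[i],"minrect mm",rect)
```

```text
t1 [ 309  163   70   52 1561] minrect mm ((562.500244140625, -275.3158264160156), (102.70529174804688, 198.2098846435547), 24.042516708374023)
s11 [292 175  54  32 795] minrect mm ((560.321044921875, -275.8280029296875), (99.49374389648438, 199.15582275390625), 23.938194274902344)
```

The tile is found consistently from both views: centre (0.5615, −0.2755), size 100–103 × 198–199 mm, at a height of 8 mm. So the centre of the free half is (0.541, −0.230).

Run:
```python
from h import *
plan([.5412,-.2298,.15],114,12)
```

```text
0.001 0 -0.002 -0.035 -0.017 0.002; 0.001 0 -0.002 -0.035 -0.018 0.002; 0.001 0 -0.002 -0.035 -0.018 0.002; 0 0 -0.002 -0.035 -0.018 0.003; 0.001 0 -0.002 -0.035 -0.018 0.002
0 0 -0.002 -0.035 -0.018 0.003; 0.001 0 -0.002 -0.035 -0.018 0.002; 0 0 -0.002 -0.035 -0.018 0.003; 0.001 0 -0.002 -0.035 -0.017 0.002; 0 0 -0.002 -0.035 -0.018 0.003
0.001 0 -0.002 -0.035 -0.018 0.002; 0 0 -0.002 -0.036 -0.017 0.003
```

Request:
hand_motion(steps=[[[0, 0, -0.04], [-0.4, -0.2, 0], 0.4], [[0, 0, -0.04], [-0.7, -0.36, 0.04], 0.4], [[0, 0, -0.04], [-0.7, -0.36, 0.04], 0.4], [[0, 0, -0.04], [-0.7, -0.36, 0.06], 0.4], [[0, 0, -0.04], [-0.7, -0.36, 0.04], 0.4]])

```text
time_s: 20.75
eef_pos: [0.555, 0.0587, 0.1662]
ee_rot: [-1.729, -2.623, -0.001]
force: [0.7, 0.3, 0.1]
finger_gap: 0.586
finger_force: 20.0
```

Request:
hand_motion(steps=[[[0, 0, -0.04], [-0.7, -0.36, 0.06], 0.4], [[0, 0, -0.04], [-0.7, -0.36, 0.04], 0.4], [[0, 0, -0.04], [-0.7, -0.36, 0.06], 0.4], [[0, 0, -0.04], [-0.7, -0.34, 0.04], 0.4], [[0, 0, -0.04], [-0.7, -0.36, 0.06], 0.4]])

```text
time_s: 21.25
eef_pos: [0.5432, -0.137, 0.1533]
ee_rot: [-1.716, -2.632, -0.002]
force: [0.8, 0.4, -1.3]
finger_gap: 0.589
finger_force: 20.0
```

Request:
hand_motion(steps=[[[0, 0, -0.04], [-0.7, -0.36, 0.04], 0.4], [[0, 0, -0.04], [-0.6, -0.28, 0.06], 0.4], [[0, 0, 0], [-0.4, -0.2, 0], 0.4], [[0, 0, 0], [0, 0, 0], 0.4], [[0, 0, 0], [0, 0, 0], 0.4]])

```text
time_s: 21.75
eef_pos: [0.5395, -0.2298, 0.1482]
ee_rot: [-1.712, -2.633, -0.004]
force: [0.3, -0.5, -0.9]
finger_gap: 0.582
finger_force: 20.0
```

```bash
python3 - <<'E'
from h import *
plan([.5412,-.2298,.04],114,4)
E
```

```text
0 -0 -0 -0 0 0.027; 0.001 -0.001 -0 -0 0 0.027; 0 -0 -0 -0 0.001 0.027; 0.001 -0.001 -0.001 -0.001 0 0.027
```

Request:
hand_motion(steps=[[[0, 0, 0], [0, 0.02, 0.6], 0.4], [[0, 0, 0], [0, 0.02, 0.6], 0.4], [[0, 0, 0], [0, 0, 0.6], 0.4], [[0, 0, 0], [0, 0, 0.54], 0.4], [[0, 0, 0], [0, 0, 0], 0.4]])

```text
time_s: 22.25
eef_pos: [0.5394, -0.226, 0.0287]
ee_rot: [-1.703, -2.633, -0.002]
force: [-0.8, -0.4, -0.8]
finger_gap: 0.584
finger_force: 20.0
```

Request:
hand_motion(steps=[[[0, 0, 0], [0, 0, 0.12], 0.4], [[0, 0, 0], [0, 0, 0.06], 0.4], [[0, 0, 0], [0, 0, 0], 0.4]])

```text
time_s: 22.55
eef_pos: [0.543, -0.2291, 0.024]
ee_rot: [1.709, 2.633, 0.003]
force: [0.4, -0.4, -0.9]
finger_gap: 0.584
finger_force: 20.0
```

To row units: 0.003 m is 0.06.

Request:
hand_motion(steps=[[[0, 0, 0], [0, 0, 0.06], 0.4], [[0, 0, 0], [0, 0, 0], 0.4]])

```text
time_s: 22.75
eef_pos: [0.5425, -0.2295, 0.0205]
ee_rot: [1.71, 2.633, 0.003]
force: [0.7, 0.4, -0.9]
finger_gap: 0.581
finger_force: 20.0
```

Request:
hand_motion(steps=[[[0, 0, 0], [0, 0, 0.02], 0.4], [[0, 0, 0], [0, 0, 0], 0.4]])

```text
time_s: 22.95
eef_pos: [0.5423, -0.2294, 0.0192]
ee_rot: [1.71, 2.634, 0.003]
force: [-1.1, -0.1, -1.4]
finger_gap: 0.588
finger_force: 20.0
```

Request:
hand_motion(steps=[[[0, 0, 0], [0, 0, 0.02], 0.4], [[0, 0, 0], [0, 0, 0], 0.4]])

```text
time_s: 23.15
eef_pos: [0.5422, -0.2292, 0.018]
ee_rot: [1.71, 2.634, 0.003]
force: [0.4, -1.0, -0.6]
finger_gap: 0.584
finger_force: 20.0
```

Request:
hand_motion(steps=[[[0, 0, 0], [0, 0, 0.02], 0.4], [[0, 0, 0], [0, 0, 0], 0.4]])

```text
time_s: 23.35
eef_pos: [0.5424, -0.2292, 0.0178]
ee_rot: [1.71, 2.634, 0.002]
force: [-1.9, 0.5, 6.1]
finger_gap: 0.583
finger_force: 20.0
```

Request:
hand_motion(steps=[[[0, 0, 0], [0, 0, 0], 0.85], [[0, 0, 0], [0, 0, 0], 0.85], [[0, 0, 0], [0, 0, 0], 0.85], [[0, 0, 0], [0, 0, 0], 0.85], [[0, 0, 0], [0, 0, -0.4], 0.85]])

```text
time_s: 23.85
eef_pos: [0.5402, -0.2286, 0.0354]
ee_rot: [-1.709, -2.632, -0.002]
force: [-0.0, -0.4, 0.2]
finger_gap: 0.846
finger_force: 0.0
```

Request:
hand_motion(steps=[[[0, 0, 0], [0, 0, -1], 0.85], [[0, 0, 0], [0, 0, -1], 0.85], [[0, 0, 0], [0, 0, -1], 0.85], [[0, 0, 0], [-0.4, -0.4, 0], 0.85], [[0, 0, 0], [-0.7, -0.6, 0], 0.85]])

```text
time_s: 24.35
eef_pos: [0.5216, -0.2969, 0.1917]
ee_rot: [1.697, 2.636, 0.005]
force: [0.5, -0.8, -0.7]
finger_gap: 0.849
finger_force: 0.0
```

Request:
hand_motion(steps=[[[0, 0, 0], [-0.7, -0.6, 0], 0.85], [[0, 0, 0], [-0.7, -0.6, 0], 0.85], [[0, 0, 0], [-0.7, -0.6, 0], 0.85], [[0, 0, 0], [-0.7, -0.6, 0], 0.85], [[0, 0, 0], [-0.7, -0.6, 0], 0.85]])

```text
time_s: 24.85
eef_pos: [0.4522, -0.5225, 0.1885]
ee_rot: [1.709, 2.633, 0.003]
force: [1.7, -0.5, 0.4]
finger_gap: 0.849
finger_force: 0.0
```

Request:
hand_motion(steps=[[[0, 0, 0], [-0.7, -0.6, 0], 0.85], [[0, 0, 0], [-0.2, -0.2, 0], 0.85], [[0, 0, 0], [0, 0, 0], 0.85], [[0, 0, 0], [0, 0, 0], 0.85]])

```text
time_s: 25.25
eef_pos: [0.4358, -0.5764, 0.1874]
ee_rot: [1.708, 2.635, 0.006]
force: [0.0, 1.5, -0.0]
finger_gap: 0.849
finger_force: 0.0
```

Run:
```python
from h import *
snap("top","tF");snap("scene","sF")
a=cv2.imread("pics/t1.png").astype(int);b=cv2.imread("pics/tF.png").astype(int)
m=(abs(a-b).max(2)>45).astype(np.uint8);k,l,st,ce=cv2.connectedComponentsWithStats(m)
print([st[i].tolist() for i in range(1,k) if st[i,4]>6])
cv2.imwrite("pics/m7.png",np.vstack([cv2.resize(cv2.imread("pics/tF.png")[130:275,130:400],(800,430)) [:, :],]) if 0 else np.hstack([cv2.resize(cv2.imread("pics/tF.png")[125:275,135:395],(400,231),interpolation=cv2.INTER_CUBIC),cv2.resize(cv2.imread("pics/sF.png")[150:290,110:370],(400,231),interpolation=cv2.INTER_CUBIC)]))
t=cv2.resize(cv2.imread("pics/tF.png")[130:265,140:395],(640,339),interpolation=cv2.INTER_CUBIC);s=cv2.resize(cv2.imread("pics/sF.png")[160:265,115:375],(640,258),interpolation=cv2.INTER_CUBIC)
cv2.imwrite("pics/m7.png",np.vstack([t,s]))
```

```text
[[265, 149, 12, 2, 12], [247, 149, 40, 35, 546], [255, 150, 8, 2, 8], [172, 153, 32, 25, 109], [163, 163, 9, 5, 12], [156, 162, 36, 14, 104], [151, 167, 6, 17, 40], [164, 169, 25, 11, 41], [166, 173, 33, 32, 629], [457, 178, 55, 36, 818], [159, 181, 5, 4, 10], [157, 186, 4, 9, 20], [325, 187, 14, 9, 36], [250, 189, 39, 33, 1134], [320, 190, 8, 16, 48], [509, 199, 3, 4, 8], [506, 207, 6, 6, 18], [504, 209, 3, 4, 7], [484, 212, 10, 10, 56], [489, 219, 23, 19, 251], [477, 221, 4, 5, 8], [485, 231, 5, 6, 19], [480, 235, 5, 6, 13], [490, 250, 19, 7, 62], [488, 315, 24, 41, 668], [487, 320, 4, 3, 8]]
```

View pics/m7.png

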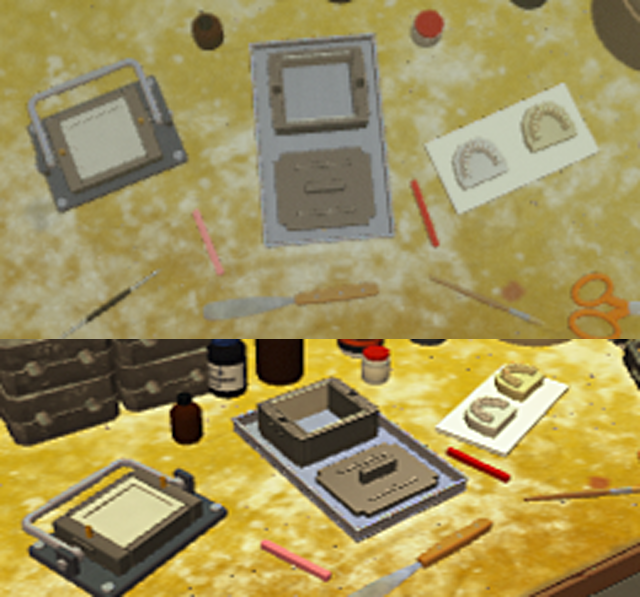

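The final views show the ring at (318,90) and the lid at (325,190), rib up, side by side in the tray. The bail is back, and the cast stands upright on the free half of the tile at (480,163), clear of the yellowish one. The bystanders are unchanged in the difference image. I'll check the cast's extent on the tile, then hand in.

Run:
```python
from h import *
from rig import env
d=load("tF");uv=np.array([(508,176),(460,190),(453,152),(495,138)])/2.51+[140,130]
q=R.from_euler("z",66,degrees=True).apply(onz(d,uv,.02)-[.5615,-.2755,.0])[:,:2];print(q.round(3).tolist())
if q[:,0].max()<.0 and q[:,0].min()>-.1 and abs(q[:,1]).max()<.05: print(env.close_job())
```

```text
[[-0.023, -0.031], [-0.086, -0.023], [-0.073, 0.025], [-0.016, 0.019]]
the job is handed in; nothing more can be done
None
```

The job is done and handed in at about 25 s. The bail is fully back, and the lid (rib up) and ring lie flat side by side in the tray. The cast stands upright wholly on the free half of the tile, and nothing else on the bench moved in the before-and-after pictures.

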